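# Set a thickness stop to an offcut and lock it

## Task

Set the thickness stop to the pine offcut lying under it: slacken the lever lock ring fully, as far as it goes, turn the T-handle down until the stop foot bears on the offcut with light pressure, then turn the lock ring back up until it is firmly hand-tight again, without forcing it. Do not crush or shift the offcut, and leave the things lying round the stand alone.

Things in the scene. Friction and masses are not known exactly. Their poses are not given: they have to be found in the camera images.
- stand: Grey cast stand fixed to the table: base plate 190 x 104 x 16 mm, column at its +x end, overarm with its top 92 mm up, carrying an upright threaded barrel. Origin: on the table, on the vertical axis shared by barrel, lock ring, screw and T-handle; z up, +x from that axis to the column; the open end faces -x, to the robot. Its place varies, and its yaw by 0.3 rad either way.
- stop_handle: Steel T-handle. Origin on the axis at the underside of its flange (disc 48 mm across, 6.5 mm thick), 117 mm above the table at the start; z up, x along the grip bar. Bar 48 mm long (x), 14 mm thick (y), 30 mm high, from 12.5 to 42.5 mm above this origin. Clockwise from above lowers handle, screw and foot 2.5 mm per rad; the foot does not rotate. Held fast while the ring is tight.
- handle_grip (a point): Middle of the grip bar, 27.5 mm above the stop_handle origin. With the ring slack the handle turns with about 0.05 N m and stays where left; from foot contact on the moment rises by about 0.1 N m (foot pressure by about 40 N) per rad. It can turn 3.3 rad. If the ring is not slack enough, the flange lands on the washers first and jams; with the ring at its loose end stop there is room.
- foot (a point): Centre of the underside of the stop foot, a steel disc 22 mm across, sprung (about 20 N/mm), under the screw; it moves up and down with the T-handle. Aim for 10 to 30 N on the offcut.
- spindle: Stop screw, shaft 14 mm thick, that carries the foot and the T-handle and moves straight up and down. Origin on the axis, at the height of the unloaded foot's underside; z up.
- lock_ring: Knurled lock ring 52 mm across, 10 mm thick, under the flange; origin on the axis at its underside, 102 mm up at the start; z up. A radial lever (9 mm rod) ends in an upright post. Anticlockwise from above raises it 4 mm per rad and jams it via washers against the flange (tight); clockwise slackens, to an end stop 1.5 rad from the start.
- lever_post (a point): Centre of the top of the post, a rod 12 mm across, 70 mm from the axis, free from 10 to 39 mm above the lock_ring origin. At the start the lever points 0.7 rad anticlockwise of the stand's -x (to the robot's right). Slack, it moves with 1 to 3 N sideways at the post; tight is 9.5 to 15 N (aim for 12 N), over 19 N forces it. The pull climbs by 15 to 25 N per rad once the washers meet.
- lock_washer: Keyed washer 42 mm across, with a spring washer on it, between ring and flange; they slide up and down but cannot rotate, so the ring does not drag the T-handle round. Origin: centre of its underside. Clamping force = washers on flange, 40 to 65 N at the start. After the flange has come down the ring is tight 0.1 to 1.2 rad clockwise of its start, so go by feel; it stays when let go.
- gauge_offcut: Loose pine offcut 42 x 70 x 19 mm, lying flat on a round steel anvil pad 54 mm across under the foot; origin at the centre of its underside, z up. Its top lies 1.5 to 3.4 mm below the foot at the start. Leave it where it lies.
- side_sander: Bystander: cork sanding block 53 x 100 x 27 mm, origin centre of underside. Leave alone.
- side_stone: Bystander: whetstone 40 x 110 x 18 mm, origin centre of underside. Leave alone.
- side_tape: Bystander: tape measure 63 x 65 x 35 mm, origin centre of underside. Leave alone.
- side_pencil: Bystander: pencil 9 x 178 x 8 mm, origin centre of underside. Leave alone.
Not all that is in view belongs to the job. What is shaped like the gauge_offcut but green or yellow is not meant.

How it is judged:
By the outcome, as a careful person would: the job done as asked, in the order asked, and still so for the second after the job is handed in, with the robot touching nothing.
It also fails if it takes over 72 s, if anything falls off the work surface, if the arm or the gripper's body presses on something with over 40 N, if the wrist force passes 120 N, or if a joint passes its speed limit or range.

## Robot

A 6-joint arm with a two-finger parallel gripper is mounted at the origin on a cart in front of the work surface, level with it; the furniture and walls round the work are solid. World frame = base frame: x ahead of the robot, y to its left, z up, the work surface at z = 0. Lengths are in m, angles in rad, forces in N, time in s.
With the tool pointing down it reaches from about 0.35 to 0.775 m from the base axis. Payload 7.3 kg.
Tool frame: the origin (TCP) lies on the centre line of the jaws, within the pads' length; the fingertips stand 17 mm ahead of it and the grasp point (between the pads) lies 2 mm behind it (robot.tip_extent is the distance from the TCP to the fingertips, in m); z points along the fingers, y is the line along which they close (so a half turn about z gives the same grasp; the last joint's range is limited). The gripper opens to 92 mm and grips with 3 to 60 N. Pads are 19 mm wide; open, the fingers measure 130 mm over their backs; the gripper's body (75 mm by 190 mm) begins 47 mm behind the grasp point.
Start: joints at [1.072, 0.342, 1.524, -0, 1.275, -0.146], TCP at [0.181, 0.493, 0.244] pointing down, gripper open.
Joint ranges: [-2.53, 2.53], [-0.77, 2.02], [0.04, 2.7], [-1, 4.14], [0.28, 2.66], [-3.11, 3.11]. Speed limits (rad/s): [2.57, 2.57, 3.14, 3.14, 3.14, 3.14].

## Interface

Orientations are given as [roll, pitch, yaw] about the fixed x, y, z axes, in that order (R = Rz(yaw) Ry(pitch) Rx(roll)).
In Python, from cell import robot gives the robot as it stands.
- The arm moves only by the tool step_arm, never from a script. Its argument "motion" is a list of rows, each a list of 2 entries, a list of its own where there are three numbers: the shift along the tool's x, y, z in units of 60 mm (1.0 is 60 mm), then the turn about the tool's z in rad. In form: [[[x, y, z], spin], ...]. A call has 1 to 10 rows; each row is the pose to reach, as a shift and turn from the pose commanded when the call began, along the tool's axes at that moment; what a row does not reach only later rows make up. A row lasts 1/8 s, in which the tool goes at most 62.5 mm and 10.7 degrees, less where a joint would pass 70% of its speed; a pose out of reach is approached as far as the arm can. A call with a gripper value outside its range is refused whole. "hand" is the closure in counts, from 0 (fully open) to 255 (shut), set as the call begins (left out, the last holds). The fingers move at their own pace and stop on an object; "squeeze" is the grip in N (left out, the last holds). Time passes only in rows, so rows that repeat a pose let the fingers close. It gives the time, the measured TCP pose, the force, the opening and the grip force at its end, in the units of the state.
- robot.observe(): the state, without advancing time (a new reading comes with each control period).
- robot.read_camera(name): name is "scene" or "top"; returns a dict with "pixels" (400x640x3 uint8, red, green, blue), "intrinsics" (3x3 intrinsics, pixels), "k1" (the pictures are not rectified: a ray, as slopes to the right and down, at radius r is drawn at 1 + k1 r^2 times it, then the intrinsics apply), "xyz" and "rotation" of the camera in the world. Camera axes: x right, y up, looking along -z (the intrinsics and any distortion apply to the point x, -y, -z); pixel columns grow to the right and rows downward; lengths in m; the calibration is good to about 2 mm. A picture is of the moment at which its call begins. There is no depth.
- robot.hand_in(): hands the job in; it is judged then, once.
The state is a dict: "time": time; "qpos": joint angles; "qvel": joint speeds; "joint_efforts": joint torques, N m; "tool_pos": TCP position; "tool_rot": TCP orientation; "contact_force": force on the tool from outside, world axes, zero at the start; "torque": the same for the moment, N m; "opening": finger opening in m; "grip_force": force on a finger pad.
Only numpy, scipy, OpenCV 4.12 (cv2) and the standard library are available. Lean on these libraries where they do the work, as an engineer would, in place of code of your own. Each camera call takes 0.05 s, during which the arm holds its last target. There are 200 camera calls.

## Working session

There is one attempt and no reset: what is moved stays moved. The work goes in short steps, Python scripts to look and compute and a tool call to move; the robot and the scene stay as the last step left them, time stands still between calls to the robot, and variables do not carry over. Pictures are saved under pics/ and viewed, at most 10 in all, crops included, and the job is handed in when it is done.

Besides the shell and the picture viewer there is one more tool, called after "Request:" in YAML: its name, and indented under it one key for each argument. step_arm: Moves the arm, as the interface text tells. Its arguments: {"type":"object","properties":{"motion":{"type":"array"},"hand":{"type":"number"},"squeeze":{"type":"number"}},"required":["motion"]}

```bash
mkdir -p pics; ls
python3 - <<'E'
from cell import robot
import cv2
s=robot.observe(); print({k:(v if not hasattr(v,'round') else v) for k,v in s.items()})
for n in ("scene","top"):
    c=robot.read_camera(n); cv2.imwrite(f"pics/{n}0.png",c["pixels"][:,:,::-1]); print(n,c["intrinsics"],c["k1"],c["xyz"],c["rotation"])
E
```

```text
pics
{'time': 0.0, 'qpos': array([ 1.07199080e+00,  3.42686748e-01,  1.52502138e+00, -3.78946579e-05,
        1.27536381e+00, -1.46011036e-01]), 'qvel': array([-2.93916481e-04, -9.47295096e-04, -5.15509529e-05, -7.73788237e-04,
        1.26357202e-03, -1.14523572e-03]), 'joint_efforts': array([ 1.43745830e-03, -4.31231368e+01, -2.44228417e+01,  7.18742958e-02,
        5.57643129e-02, -1.11974286e-04]), 'tool_pos': array([0.18121216, 0.49233429, 0.24306208]), 'tool_rot': array([-3.14012384e+00, -1.79374124e-04,  2.78880909e+00]), 'contact_force': array([ 0.05348306,  0.2033094 , -0.64925357]), 'torque': array([ 0.00549018, -0.03489929, -0.02875246]), 'grip_force': 0.0, 'opening': 0.09180371166736796}
scene [[479.43712044   0.         325.91399652]
 [  0.         479.43712044 198.65336406]
 [  0.           0.           1.        ]] -0.04588642549799392 [-0.06033825 -0.68056816  0.86704074] [ 0.90201975  0.02205911 -0.7160703 ]
top [[460.23224395   0.         324.54556581]
 [  0.         460.23224395 208.01519499]
 [  0.           0.           1.        ]] -0.0697833176047374 [0.36774013 0.03832372 1.18393604] [ 0.13935517  0.00313504 -1.59867362]
```

View pics/scene0.png

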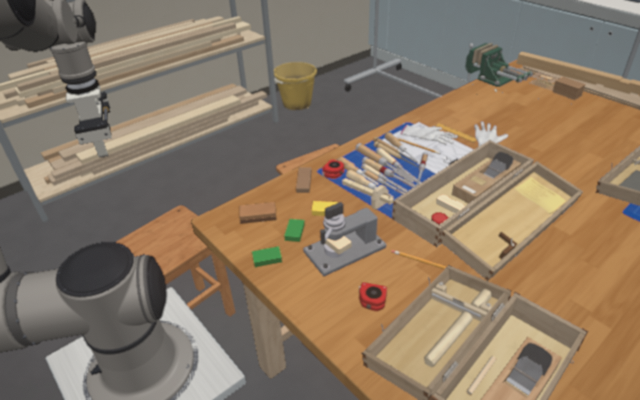

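View pics/top0.png

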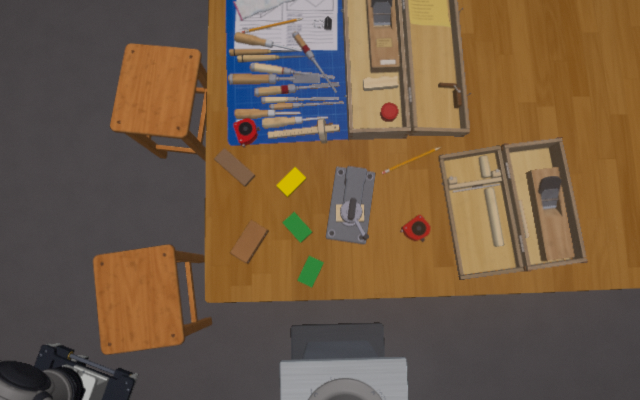

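The scene view shows the stand at about (345,240). The top view shows it at about (350,205), with the handle at (351,210), the lever post at about (364,237), and the pine offcut under the foot. The green blocks (top 297,227 and 310,271) and the yellow one (291,181) are lookalikes. The pine-coloured piece under the foot at (348,213) is the one meant. I'll enlarge it to confirm.

```bash
cat > h.py <<'E'
import numpy as np, cv2
from scipy.spatial.transform import Rotation as R
from cell import robot
class Cam:
    def __init__(s,n):
        c=robot.read_camera(n); s.im=c["pixels"]; s.K=np.array(c["intrinsics"]); s.D=np.array([c["k1"],0,0,0,0.]); s.p=np.array(c["xyz"])
        s.R=R.from_euler("xyz",c["rotation"]).as_matrix()@np.diag([1,-1,-1])
    def ray(s,uv):
        d=cv2.undistortPoints(np.float64(uv).reshape(-1,1,2),s.K,s.D)[:,0]
        return np.c_[d,np.ones(len(d))]@s.R.T
    def plane(s,uv,z):
        d=s.ray(uv); return s.p+d*((z-s.p[2])/d[:,2])[:,None]
    def proj(s,P):
        r=cv2.Rodrigues(s.R.T)[0]; return cv2.projectPoints(np.float64(P).reshape(-1,1,3),r,-s.R.T@s.p,s.K,s.D)[0][:,0]
E
python3 - <<'E'
from h import *
t=Cam("top"); s=Cam("scene")
a=cv2.resize(t.im[155:255,310:400],None,fx=5.5,fy=5.5,interpolation=cv2.INTER_CUBIC)
b=cv2.resize(s.im[190:280,295:395],None,fx=5.5,fy=5.5,interpolation=cv2.INTER_CUBIC)
cv2.imwrite("pics/topc.png",a[:,:,::-1]);cv2.imwrite("pics/scenec.png",b[:,:,::-1])
E
```

```text
(no output)
```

View pics/topc.png

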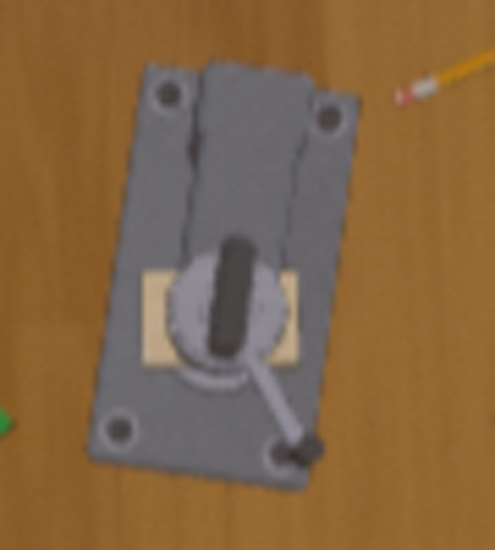

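View pics/scenec.png

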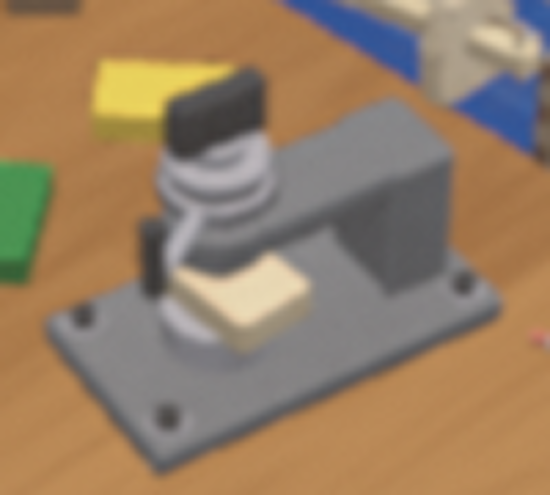

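The top crop confirms the pine offcut at crop (220,318), on the pad under the foot. The grip bar is at (232,297), lying roughly along the stand's x. The post is at (305,449), and the base corners are (148,67), (358,97), (305,488) and (90,458).

Run:
```python
from h import *
t=Cam("top"); s=Cam("scene")
f=lambda p,o:(np.float64(p)+.5)/5.5-.5+np.array(o)
C=t.plane(f([(148,67),(358,97),(305,488),(90,458)],(310,155)),.016)
print(C.round(4), np.linalg.norm(np.roll(C,-1,0)-C,axis=1).round(4))
def ang(a,b): d=a-b; return np.arctan2(d[1],d[0])
print("yaw",ang(C[0],C[3]),ang(C[1],C[2]),ang(C[0],C[1])-np.pi/2)
def dark(c,x0,y0,w,h,th):
    g=c.im[y0:y0+h,x0:x0+w].max(2); m=(g<th).astype(np.uint8)
    n,l,st,ce=cv2.connectedComponentsWithStats(m)
    for i in range(1,n):
        if st[i,4]>8:
            pts=np.argwhere(l==i)[:,::-1]+[x0,y0]
            print(st[i]+[x0,y0,0,0,0],(ce[i]+[x0,y0]).round(1),cv2.minAreaRect(pts.astype(np.float32)))
    return
dark(t,340,193,32,50,85); print(); dark(s,315,200,35,60,75)
```

```text
[[ 0.6388  0.0034  0.016 ]
 [ 0.6216 -0.0952  0.016 ]
 [ 0.4383 -0.0628  0.016 ]
 [ 0.455   0.036   0.016 ]] [0.1    0.1861 0.1001 0.1867]
yaw -0.17548769053915342 -0.17488165637738046 -0.1730178914510323
[348 198   8  22 131] [351.5 208.6] ((351.5538330078125, 208.56927490234375), (6.2017364501953125, 21.333974838256836), 7.125016689300537)
[360 234   8   6  30] [363.8 236.7] ((363.5, 236.5), (5.0, 7.0), 90.0)

[326 206  16  12 105] [333.4 211.9] ((333.85003662109375, 212.05001831054688), (6.957010746002197, 17.39252471923828), 71.56505584716797)
[322 233   2  10  20] [322.5 237.5] ((322.5, 237.5), (9.0, 1.0), 90.0)
```

Run:
```python
from h import *
t=Cam("top"); s=Cam("scene")
def tri(a,b):
    d1=t.ray([a])[0];d2=s.ray([b])[0]
    k=np.linalg.lstsq(np.c_[d1,-d2],s.p-t.p,rcond=None)[0]
    return (t.p+k[0]*d1),(s.p+k[1]*d2)
print("bar",tri((351.5,208.6),(333.4,211.9)))
print("bar z.15",t.plane([(351.5,208.6)],.152),s.plane([(333.4,211.9)],.145))
# bar ends midline far end at top z
print("post",t.plane([(363.8,236.7),(364.5,236)],.135))
P=t.plane([(351.5,208.6)],.152)[0]
y=-.175
for a in [(0,0)]:
    A=P[:2]; ld=y+np.pi+.7; print("pred post",A+.07*np.array([np.cos(ld),np.sin(ld)]))
    # flange / anvil
# stand side edges midline near axis
C=np.array([[.6388,.0034],[.6216,-.0952],[.4383,-.0628],[.455,.036]])
m=C.mean(0);u=np.array([np.cos(y),np.sin(y)]);v=np.array([-u[1],u[0]])
print("bar in base frame",(P[:2]-m)@u,(P[:2]-m)@v)
# flange disc mask: light grey
o=t.im; print(o[215,343],o[212,345],o[205,357],o[190,350])
```

```text
bar (array([ 0.51127305, -0.02422984,  0.13875751]), array([ 0.5123338 , -0.02494695,  0.1389461 ]))
bar z.15 [[ 0.50945448 -0.02343729  0.152     ]] [[ 0.5075722  -0.03039825  0.145     ]]
post [[ 0.44627324 -0.05021679  0.135     ]
 [ 0.44782667 -0.05187796  0.135     ]]
pred post [ 0.44888181 -0.0585222 ]
bar in base frame -0.02960972302093961 0.0010738214956332016
[134 130 137] [141 136 144] [143 138 146] [107 106 110]
```

```bash
cat >> h.py <<'E'
import json,sys,os
A=np.array([.510,-.0245]); YAW=-.175
def cmd(): return np.array(json.load(open("cmd.json"))) if os.path.exists("cmd.json") else np.array([.181,.493,.244,2.789])
def plan(wps,save=True):
    """wps: list of (x,y,z,yaw) -> rows relative to current commanded pose"""
    c=cmd(); Rt=(R.from_euler("z",c[3])*R.from_euler("x",np.pi)).as_matrix(); rows=[]
    for w in wps:
        d=(Rt.T@(np.array(w[:3])-c[:3])/.06).round(3); sp=round(c[3]-w[3],3); rows.append([d.tolist(),sp])
    last=np.r_[c[:3]+Rt@d*.06,c[3]-sp]
    if save: json.dump(last.tolist(),open("cmd.json","w"))
    print(json.dumps(rows)); return rows
def lin(w,n):
    c=cmd(); return [c+(np.array(w)-c)*(i+1)/n for i in range(n)]
def arc(phi0,phi1,n,z0,z1,r=.07,off=0,yoff=0):
    return [np.r_[A+r*np.array([np.cos(p),np.sin(p)]),z,p+yoff] for p,z in zip(np.linspace(phi0,phi1,n+1)[1:],np.linspace(z0,z1,n+1)[1:])]
E
python3 - <<'E'
from h import *
w=np.array([.4485,-.0575,.19,np.pi+.525]); r=plan(lin(w,10)+[w]*2,True)
E
```

```text
[[[-0.735, -0.707, 0.09], -0.088], [[-1.47, -1.414, 0.18], -0.176], [[-2.206, -2.121, 0.27], -0.263], [[-2.941, -2.828, 0.36], -0.351], [[-3.676, -3.535, 0.45], -0.439], [[-4.411, -4.243, 0.54], -0.527], [[-5.147, -4.95, 0.63], -0.614], [[-5.882, -5.657, 0.72], -0.702], [[-6.617, -6.364, 0.81], -0.79], [[-7.352, -7.071, 0.9], -0.878], [[-7.352, -7.071, 0.9], -0.878], [[-7.352, -7.071, 0.9], -0.878]]
```

Request:
step_arm:
  motion:
    - [[-0.735,-0.707,0.09],-0.088]
    - [[-1.47,-1.414,0.18],-0.176]
    - [[-2.206,-2.121,0.27],-0.263]
    - [[-2.941,-2.828,0.36],-0.351]
    - [[-3.676,-3.535,0.45],-0.439]
    - [[-4.411,-4.243,0.54],-0.527]
    - [[-5.147,-4.95,0.63],-0.614]
    - [[-5.882,-5.657,0.72],-0.702]
    - [[-6.617,-6.364,0.81],-0.79]
    - [[-7.352,-7.071,0.9],-0.878]
  hand: 116
  squeeze: 5

```text
time: 1.65
tool_pos: [0.4494, -0.06, 0.1898]
tool_rot: [-3.141, 0.001, -2.614]
contact_force: [0.9, -0.2, 0.3]
opening: 0.0501
grip_force: 0.0
```

Request:
step_arm:
  motion:
    - [[0,0,0],0]
    - [[0,0,0],0]

```text
time: 1.9
tool_pos: [0.4484, -0.0578, 0.1895]
tool_rot: [3.141, -0.0, -2.618]
contact_force: [0.0, -0.4, -0.3]
opening: 0.0499
grip_force: 0.0
```

Run:
```python
from h import *
t=Cam("top"); s=Cam("scene")
o=robot.observe(); print(o["tool_pos"],o["tool_rot"],o["contact_force"],o["torque"],o["opening"])
a=cv2.resize(t.im[180:260,320:400],None,fx=5,fy=5,interpolation=cv2.INTER_CUBIC)
b=cv2.resize(s.im[170:250,280:360],None,fx=5,fy=5,interpolation=cv2.INTER_CUBIC)
cv2.imwrite("pics/m1.png",np.hstack([a,b])[:,:,::-1])
plan([[*cmd()[:2],.133,cmd()[3]]],False)
```

```text
[ 0.44829496 -0.0568676   0.18981665] [ 3.14122608e+00  2.13756990e-05 -2.61547415e+00] [-0.55896502 -0.35477419  0.82708844] [ 0.06609729 -0.00738485  0.00469312] 0.05012969270492594
[[[0.0, -0.0, 0.95], 0.0]]
```

View pics/m1.png

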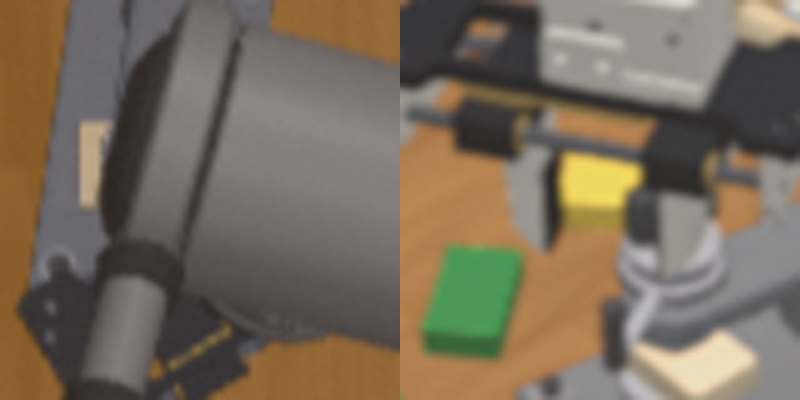

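The open fingers, with tips at about (540,250) and (685,275) in the right half, straddle the post at (613,310). I'll descend.

Request:
step_arm:
  motion:
    - [[0,0,0.4],0]
    - [[0,0,0.7],0]
    - [[0,0,0.95],0]
    - [[0,0,0.95],0]

```text
time: 2.5
tool_pos: [0.4479, -0.0565, 0.1323]
tool_rot: [3.14, -0.001, -2.615]
contact_force: [1.0, -0.2, 1.0]
opening: 0.05
grip_force: 0.0
```

Request:
step_arm:
  motion:
    - [[0,0,0],0]
    - [[0,0,0],0]
    - [[0,0,0],0]
  hand: 195
  squeeze: 3

```text
time: 2.88
tool_pos: [0.449, -0.0578, 0.1332]
tool_rot: [-3.141, 0.001, -2.616]
contact_force: [0.1, -0.3, 0.5]
opening: 0.025
grip_force: 0.0
```

Request:
step_arm:
  motion:
    - [[0,0,0],0]
    - [[0,0,0],0]
    - [[0,0,0],0]
  hand: 225

```text
time: 3.25
tool_pos: [0.4485, -0.0575, 0.1327]
tool_rot: [3.141, -0.0, -2.617]
contact_force: [-0.7, 2.6, 1.9]
opening: 0.012
grip_force: 3.0
```

Run:
```python
from h import *
json.dump([.4485,-.0575,.133,np.pi+.525],open("cmd.json","w"))
d=np.array([.4485,-.0575])-A; p0=np.arctan2(d[1],d[0])%(2*np.pi); print(np.linalg.norm(d),p0-np.pi)
p0=np.pi+.525-0.0
plan(arc(p0,p0-1.4,10,.133,.1274))
```

```text
0.06979434074479104 0.49248576587192483
[[[-0.007, 0.125, 0.009], 0.14], [[-0.041, 0.285, 0.019], 0.28], [[-0.097, 0.438, 0.028], 0.42], [[-0.174, 0.582, 0.037], 0.56], [[-0.27, 0.714, 0.047], 0.7], [[-0.384, 0.831, 0.056], 0.84], [[-0.513, 0.931, 0.065], 0.98], [[-0.654, 1.012, 0.075], 1.12], [[-0.806, 1.073, 0.084], 1.26], [[-0.964, 1.112, 0.093], 1.4]]
```

Request:
step_arm:
  motion:
    - [[-0.007,0.125,0.009],0.14]
    - [[-0.041,0.285,0.019],0.28]
    - [[-0.097,0.438,0.028],0.42]
  squeeze: 15

```text
time: 3.62
tool_pos: [0.4413, -0.0325, 0.1315]
tool_rot: [-3.14, 0.002, -3.041]
contact_force: [2.4, -1.0, 1.2]
opening: 0.0116
grip_force: 15.0
```

Run:
```python
from h import *
p=np.pi+.525
json.dump(arc(p,p-.42,3,.133,.1313)[-1].tolist(),open("cmd.json","w"))
plan(arc(p-.42,p-1.4,7,.1313,.1274))
print(); plan(arc(p-1.4,p-1.55,5,.1274,.127),False)
```

```text
[[[-0.011, 0.163, 0.009], 0.14], [[-0.045, 0.322, 0.019], 0.28], [[-0.101, 0.476, 0.028], 0.42], [[-0.178, 0.62, 0.037], 0.56], [[-0.274, 0.752, 0.046], 0.7], [[-0.388, 0.869, 0.056], 0.84], [[-0.517, 0.969, 0.065], 0.98]]

[[[-0.0, 0.035, 0.001], 0.03], [[-0.002, 0.07, 0.003], 0.06], [[-0.005, 0.105, 0.004], 0.09], [[-0.008, 0.139, 0.005], 0.12], [[-0.013, 0.174, 0.007], 0.15]]
```

Request:
step_arm:
  motion:
    - [[-0.011,0.163,0.009],0.14]
    - [[-0.045,0.322,0.019],0.28]
    - [[-0.101,0.476,0.028],0.42]
    - [[-0.178,0.62,0.037],0.56]
    - [[-0.274,0.752,0.046],0.7]
    - [[-0.388,0.869,0.056],0.84]
    - [[-0.388,0.869,0.056],0.84]

```text
time: 4.5
tool_pos: [0.4602, 0.0219, 0.1281]
tool_rot: [3.139, 0.004, 2.409]
contact_force: [5.5, -0.8, -0.3]
opening: 0.0115
grip_force: 15.0
```

Request:
step_arm:
  motion:
    - [[-0.129,0.1,0.009],0.14]
    - [[-0.129,0.1,0.009],0.14]

```text
time: 4.75
tool_pos: [0.4649, 0.0232, 0.1267]
tool_rot: [-3.138, -0.008, 2.268]
contact_force: [-8.3, 10.2, 9.1]
opening: 0.0115
grip_force: 15.0
```

Run:
```python
from h import *
p=np.pi+.525
c=arc(p-.42,p-1.26,6,.1313,.12796)[-1]
Rt=(R.from_euler("z",c[3])*R.from_euler("x",np.pi)).as_matrix()
c=np.r_[c[:3]+Rt@np.array([-.129,.1,.009])*.06,c[3]-.14]; print(c)
json.dump(c.tolist(),open("cmd.json","w"))
plan([arc(p,p-1.4,1,.133,.1274)[-1]]*2)
o=robot.observe(); print(o["tool_pos"],o["contact_force"])
```

```text
[0.46783714 0.02170174 0.12742    2.26659265]
[[[0.125, 0.046, 0.0], -0.0], [[0.125, 0.046, 0.0], -0.0]]
[0.46490537 0.02315743 0.12674094] [-8.3085287  10.19095663  9.10715286]
```

Request:
step_arm:
  motion:
    - [[0.125,0.046,0.0],0]
    - [[0.125,0.046,0.0],0]
    - [[0.125,0.046,0.0],0]

```text
time: 5.12
tool_pos: [0.467, 0.0272, 0.1273]
tool_rot: [3.14, 0.005, 2.27]
contact_force: [5.5, -8.9, -3.8]
opening: 0.0114
grip_force: 15.0
```

Run:
```python
from h import *
p=np.pi+.525
plan(arc(p-1.4,p-1.5,3,.1274,.127,r=.068))
plan(arc(p-1.5,p-1.56,2,.127,.127,r=.068))
```

```text
[[[-0.034, 0.038, 0.003], 0.033], [[-0.036, 0.075, 0.005], 0.067], [[-0.039, 0.113, 0.007], 0.1]]
[[[-0.0, 0.034, -0.0], 0.03], [[-0.002, 0.068, -0.0], 0.06]]
```

Request:
step_arm:
  motion:
    - [[-0.034,0.038,0.003],0.033]
    - [[-0.036,0.075,0.005],0.067]
    - [[-0.039,0.113,0.007],0.1]
    - [[-0.039,0.113,0.007],0.1]

```text
time: 5.62
tool_pos: [0.4725, 0.0312, 0.1267]
tool_rot: [3.141, 0.001, 2.167]
contact_force: [1.4, -4.9, -0.5]
opening: 0.0113
grip_force: 15.0
```

Request:
step_arm:
  motion:
    - [[0,0.034,0],0.03]
    - [[-0.002,0.068,0],0.06]
    - [[-0.002,0.068,0],0.06]

```text
time: 6.0
tool_pos: [0.4737, 0.0321, 0.1263]
tool_rot: [-3.136, 0.0, 2.108]
contact_force: [-5.2, -14.3, 2.7]
opening: 0.0115
grip_force: 15.0
```

Run:
```python
from h import *
c=cmd(); print(c)
w=[*c[:2],.205,c[3]]; r=plan([[*c[:2],.160,c[3]],w])
h=[*A,.205,np.pi-.16]; plan(lin(h,6)+[h]*2)
plan(lin([*A,.146,np.pi-.16],4))
```

```text
[0.47529633 0.03396762 0.127      2.10659265]
[[[0.0, 0.0, -0.55], 0.0], [[0.0, 0.0, -1.3], 0.0]]
[[[-0.189, -0.0, -0.0], -0.146], [[-0.378, -0.0, -0.0], -0.292], [[-0.567, -0.0, -0.0], -0.438], [[-0.755, -0.0, -0.0], -0.583], [[-0.944, -0.0, -0.0], -0.729], [[-1.133, -0.0, -0.0], -0.875], [[-1.133, -0.0, -0.0], -0.875], [[-1.133, -0.0, -0.0], -0.875]]
[[[-0.0, -0.0, 0.246], 0.0], [[-0.0, -0.0, 0.492], -0.0], [[-0.0, -0.0, 0.737], -0.0], [[-0.0, -0.0, 0.983], -0.0]]
```

Request:
step_arm:
  motion:
    - [[0,-0.034,0],-0.03]
    - [[0,-0.034,0],-0.03]
    - [[0,0,0],0]
  hand: 140

```text
time: 6.38
tool_pos: [0.4755, 0.0341, 0.1267]
tool_rot: [3.141, -0.001, 2.105]
contact_force: [0.1, 0.3, 0.2]
opening: 0.0368
grip_force: 0.0
```

Request:
step_arm:
  motion:
    - [[0,0,-0.55],0]
    - [[0,0,-1.3],0]
    - [[0,0,-1.3],0]

```text
time: 6.75
tool_pos: [0.4775, 0.034, 0.2078]
tool_rot: [3.136, 0.004, 2.106]
contact_force: [-0.1, 0.4, -0.4]
opening: 0.0412
grip_force: 0.0
```

Request:
step_arm:
  motion:
    - [[-0.189,0,0],-0.146]
    - [[-0.378,0,0],-0.292]
    - [[-0.567,0,0],-0.438]
    - [[-0.755,0,0],-0.583]
    - [[-0.944,0,0],-0.729]
    - [[-1.133,0,0],-0.875]
    - [[-1.133,0,0],-0.875]
    - [[-1.133,0,0],-0.875]

```text
time: 7.75
tool_pos: [0.5098, -0.0243, 0.2041]
tool_rot: [3.141, -0.001, 2.979]
contact_force: [-0.3, 0.6, -0.1]
opening: 0.0415
grip_force: 0.0
```

Run:
```python
from h import *
t=Cam("top"); s=Cam("scene")
o=robot.observe(); print(o["tool_pos"],o["tool_rot"],o["contact_force"],o["torque"],o["opening"])
b=cv2.resize(s.im[160:260,280:380],None,fx=5,fy=5,interpolation=cv2.INTER_CUBIC)
cv2.imwrite("pics/m2.png",b[:,:,::-1])
```

```text
[ 0.50990359 -0.02431317  0.20447212] [ 3.14132541e+00 -5.71734024e-04  2.98024790e+00] [-0.55501513  0.28448011 -0.42869722] [-0.03421826 -0.02722472  0.00616683] 0.04112971737957765
```

View pics/m2.png

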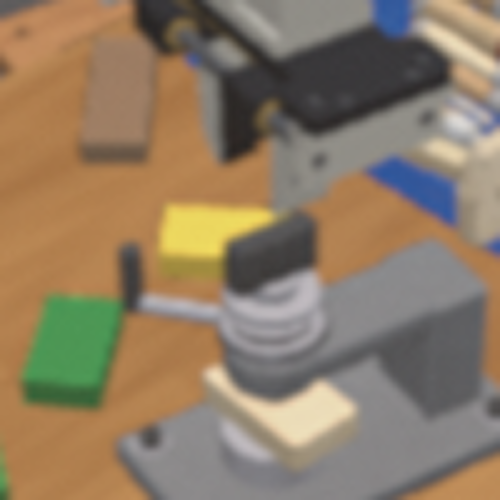

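The lever now points left, with the post at crop (130,270). The handle bar at (270,250) sits below the fingers at (225,130) and (295,190). I'll descend and grip.

Request:
step_arm:
  motion:
    - [[0,0,0.25],0]
    - [[0,0,0.5],0]
    - [[0,0,0.75],0]
    - [[0,0,0.983],0]
    - [[0,0,0.983],0]

```text
time: 8.48
tool_pos: [0.5095, -0.0247, 0.1443]
tool_rot: [3.141, -0.003, 2.982]
contact_force: [0.5, -0.3, 0.7]
opening: 0.0413
grip_force: 0.0
```

Request:
step_arm:
  motion:
    - [[0,0,0],0]
    - [[0,0,0],0]
    - [[0,0,0],0]
  hand: 205
  squeeze: 3

```text
time: 8.85
tool_pos: [0.5103, -0.0258, 0.146]
tool_rot: [-3.14, 0.001, 2.982]
contact_force: [0.2, -5.5, -1.4]
opening: 0.0335
grip_force: 3.0
```

Request:
step_arm:
  motion:
    - [[0,0,0],0]
    - [[0,0,0],0]
    - [[0,0,0],0]
  hand: 230

```text
time: 9.22
tool_pos: [0.5103, -0.0258, 0.146]
tool_rot: [-3.14, 0.001, 2.982]
contact_force: [0.1, -5.2, -3.5]
opening: 0.0331
grip_force: 3.0
```

```bash
cat > rd.py <<'E'
from h import *
T=[];F=[]
for i in range(int(sys.argv[1])):
    robot.read_camera("top"); o=robot.observe(); T.append(o["torque"]);F.append(o["contact_force"])
T=np.array(T);F=np.array(F)
print("T",T.mean(0).round(4),"sd",T.std(0).round(4),"F",F.mean(0).round(2),"sd",F.std(0).round(2),o["tool_pos"].round(4),o["tool_rot"].round(4),o["opening"],o["time"])
E
python3 rd.py 6
```

```text
T [-0.8373  0.1163 -0.0117] sd [0.0287 0.0086 0.0398] F [-0.6  -5.19 -2.55] sd [0.32 0.32 0.59] [ 0.5102 -0.0258  0.146 ] [-3.1401e+00  6.0000e-04  2.9818e+00] 0.03388653672471566 9.525
```

Run:
```python
from h import *
s=Cam("scene"); t=Cam("top")
x0,y0=300,175
b=cv2.resize(s.im[y0:y0+75,x0:x0+75],None,fx=7,fy=7,interpolation=cv2.INTER_CUBIC)
P=lambda p:tuple(int(v) for v in ((s.proj([p])[0]-[x0,y0])*7+3.5).round())
for y in(-.0168,.0168):
    u=np.array([np.sin(2.98),-np.cos(2.98)])
    q=[.5102,-.0258]+u*y; cv2.circle(b,P([*q,.129]),3,(255,0,0),-1)
cv2.circle(b,P([*A,.1595]),3,(0,255,0),-1)
cv2.imwrite("pics/m3.png",b[:,:,::-1])
```

```text
(no output)
```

View pics/m3.png

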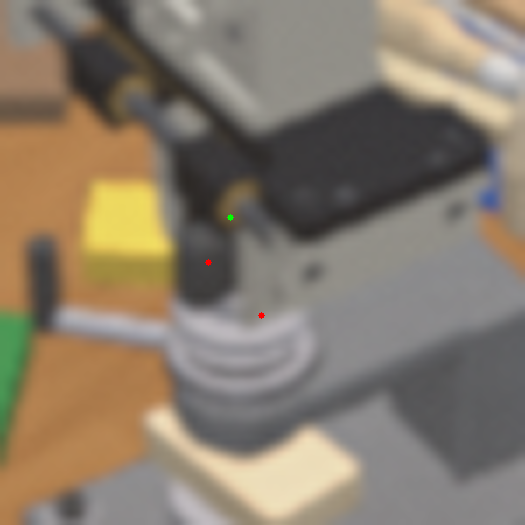

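The gripper stalled early, at 33.5 mm with one-sided contact on the −y finger. I'll reopen, shift toward that side and try again.

Request:
step_arm:
  motion:
    - [[0,0,0],0]
    - [[0,-0.1,0],0]
    - [[0,-0.1,0],0]
  hand: 140

```text
time: 10.0
tool_pos: [0.5096, -0.0303, 0.1461]
tool_rot: [3.14, 0.001, 2.981]
contact_force: [1.5, 4.7, 0.9]
opening: 0.0419
grip_force: 2.1
```

Request:
step_arm:
  motion:
    - [[0,0,0],0]
    - [[0,0,0],0]
    - [[0,0,0],0]
    - [[0,0,0],0]
  hand: 215

```text
time: 10.5
tool_pos: [0.5097, -0.0297, 0.1461]
tool_rot: [3.14, 0.001, 2.982]
contact_force: [1.9, 5.9, 1.2]
opening: 0.04
grip_force: 3.0
```

```bash
python3 rd.py 4
```

```text
T [ 1.1143 -0.2358 -0.0349] sd [0.0228 0.0298 0.0162] F [1.2  5.86 1.15] sd [0.31 0.36 0.33] [ 0.5097 -0.0297  0.1461] [3.1398e+00 9.0000e-04 2.9817e+00] 0.04023985551871346 10.7
```

Both probes together show a roughly 33 mm round boss centred at y ≈ −0.026, just under the bar, so the fingertips are about 1 mm too low. I'll raise the tool, recentre and grip.

Request:
step_arm:
  motion:
    - [[0,0,0],0]
    - [[0,0,-0.1],0]
    - [[0,0.075,-0.1],0]
    - [[0,0.075,-0.1],0]
  hand: 130

```text
time: 11.2
tool_pos: [0.51, -0.0261, 0.1518]
tool_rot: [-3.142, 0.0, 2.982]
contact_force: [0.4, 0.2, -0.3]
opening: 0.0452
grip_force: 0.0
```

Request:
step_arm:
  motion:
    - [[0,0,0],0]
    - [[0,0,0],0]
    - [[0,0,0],0]
    - [[0,0,0],0]
  hand: 225

```text
time: 11.7
tool_pos: [0.51, -0.0261, 0.1517]
tool_rot: [3.141, -0.0, 2.982]
contact_force: [0.8, 0.4, 0.4]
opening: 0.0141
grip_force: 3.0
```

```bash
python3 rd.py 4
```

```text
T [ 0.2366 -0.0545 -0.043 ] sd [0.0143 0.017  0.0179] F [ 0.14  1.72 -0.06] sd [0.63 0.38 0.54] [ 0.51   -0.0261  0.1517] [ 3.1412 -0.      2.9817] 0.01403875563759407 11.9
```

Request:
step_arm:
  motion:
    - [[0,0,0.004],0.1]
    - [[0,0,0.008],0.2]
    - [[0,0,0.012],0.3]
    - [[0,0,0.0125],0.31]
  squeeze: 20

```text
time: 12.4
tool_pos: [0.5101, -0.0258, 0.151]
tool_rot: [3.141, -0.0, 2.672]
contact_force: [1.3, 3.9, -0.9]
opening: 0.0137
grip_force: 19.9
```

```bash
python3 - <<'E'
from h import *
o=robot.observe();print(o["torque"])
E
python3 rd.py 8
```

```text
[ 0.68160695 -0.18250743  0.01338054]
T [ 0.8487 -0.2597 -0.0746] sd [0.0507 0.0264 0.0381] F [ 1.43  5.17 -0.92] sd [0.48 0.69 0.35] [ 0.5101 -0.0259  0.1509] [ 3.1407e+00 -2.0000e-04  2.6731e+00] 0.014109913537170681 12.8
```

Request:
step_arm:
  motion:
    - [[0,0,0.002],0.05]
    - [[0,0,0.004],0.1]
    - [[0,0,0.006],0.15]
    - [[0,0,0.0075],0.19]

```text
time: 13.3
tool_pos: [0.5102, -0.0257, 0.1505]
tool_rot: [3.14, -0.0, 2.482]
contact_force: [2.7, 5.8, -1.0]
opening: 0.0138
grip_force: 20.0
```

```bash
python3 - <<'E'
from h import *
o=robot.observe();print(o["torque"])
E
python3 rd.py 8
```

```text
[ 1.02316515 -0.32142081  0.06881667]
T [ 0.9801 -0.3518 -0.053 ] sd [0.0222 0.0347 0.0374] F [ 2.27  5.78 -1.58] sd [0.49 0.38 0.58] [ 0.5102 -0.0257  0.1505] [ 3.1404e+00 -4.0000e-04  2.4831e+00] 0.013965077822371616 13.7
```

```bash
cat > rd.py <<'E'
from h import *
T=[];F=[];J=[];Y=[]
o0=robot.observe(); print("now Tz %.4f j6 %.4f"%(o0["torque"][2],o0["joint_efforts"][5]), "F",o0["contact_force"].round(1))
for i in range(int(sys.argv[1])):
    robot.read_camera("top"); o=robot.observe(); T.append(o["torque"]);F.append(o["contact_force"]);J.append(o["joint_efforts"][5]);Y.append(o["tool_rot"][2])
T=np.array(T);F=np.array(F)
print("T",T.mean(0).round(4),"sdz",T.std(0)[2].round(4),"j6",np.round(J,4),"F",F.mean(0).round(2),"yaw %.4f"%np.mean(Y),"z %.4f"%o["tool_pos"][2],o["time"])
E
python3 rd.py 2
```

```text
now Tz -0.0757 j6 -0.0529 F [ 2.7  5.7 -2.3]
T [ 1.001  -0.361  -0.0626] sdz 0.0571 j6 [-0.0529 -0.0529] F [ 2.17  5.69 -1.57] yaw 2.4831 z 0.1505 13.8
```

Request:
step_arm:
  motion:
    - [[0,0,0.002],0.05]
    - [[0,0,0.004],0.1]

```text
time: 14.05
tool_pos: [0.5103, -0.0256, 0.1503]
tool_rot: [3.14, -0.0, 2.382]
contact_force: [2.6, 6.7, -1.3]
opening: 0.0139
grip_force: 20.0
```

```bash
python3 rd.py 3
```

```text
now Tz 0.0338 j6 -0.4797 F [ 2.6  6.7 -1.3]
T [ 1.0579 -0.412  -0.048 ] sdz 0.0272 j6 [-0.0795  0.2977  0.0555] F [ 2.97  6.28 -2.1 ] yaw 2.3814 z 0.1502 14.2
```

Request:
step_arm:
  motion:
    - [[0,0,0.0004],0.01]
    - [[0,0,0.0008],0.02]
    - [[0,0,0.0012],0.03]
    - [[0,0,0.0016],0.04]

```text
time: 14.7
tool_pos: [0.5103, -0.0256, 0.1501]
tool_rot: [3.14, -0.0, 2.343]
contact_force: [3.4, 6.8, -1.6]
opening: 0.0137
grip_force: 20.0
```

```bash
python3 rd.py 2
```

```text
now Tz 0.0166 j6 -0.0560 F [ 3.4  6.8 -1.6]
T [ 1.0563 -0.4404  0.0199] sdz 0.0005 j6 [0.0232 0.0906] F [ 2.91  6.75 -1.7 ] yaw 2.3428 z 0.1501 14.8
```

Request:
step_arm:
  motion:
    - [[0,0,0.0004],0.01]
    - [[0,0,0.0008],0.02]
    - [[0,0,0.0012],0.03]
    - [[0,0,0.0016],0.04]

```text
time: 15.3
tool_pos: [0.5103, -0.0255, 0.15]
tool_rot: [3.14, -0.0, 2.303]
contact_force: [2.5, 6.3, -1.9]
opening: 0.0139
grip_force: 20.0
```

```bash
python3 rd.py 2
```

```text
now Tz 0.0692 j6 -0.0555 F [ 2.5  6.3 -1.9]
T [ 1.134  -0.4653  0.0078] sdz 0.0243 j6 [0.0234 0.091 ] F [ 2.62  6.95 -1.58] yaw 2.3028 z 0.1500 15.4
```

Request:
step_arm:
  motion:
    - [[0,0,0.002],0.04]
    - [[0,0,0.004],0.08]
    - [[0,0,0.005],0.11]
    - [[0,0,0.005],0.11]
    - [[0,0,0.005],0.11]
    - [[0,0,0.005],0.11]
    - [[0,0,0.0054],0.12]
    - [[0,0,0.0058],0.13]
    - [[0,0,0.0062],0.14]
    - [[0,0,0.0066],0.15]

```text
time: 16.65
tool_pos: [0.5105, -0.0254, 0.1497]
tool_rot: [3.14, -0.001, 2.153]
contact_force: [3.8, 7.7, -1.9]
opening: 0.0141
grip_force: 20.0
```

```bash
python3 rd.py 2
```

```text
now Tz 0.0984 j6 -0.0549 F [ 3.8  7.7 -1.9]
T [ 1.2139 -0.5376 -0.0055] sdz 0.007 j6 [0.0243 0.0918] F [ 3.38  7.17 -1.65] yaw 2.1528 z 0.1497 16.75
```

Request:
step_arm:
  motion:
    - [[0,0,0.002],0.04]
    - [[0,0,0.004],0.08]
    - [[0,0,0.005],0.11]
    - [[0,0,0.005],0.11]
    - [[0,0,0.005],0.11]
    - [[0,0,0.005],0.11]
    - [[0,0,0.0054],0.12]
    - [[0,0,0.0058],0.13]
    - [[0,0,0.0062],0.14]
    - [[0,0,0.0066],0.15]

```text
time: 18.0
tool_pos: [0.5106, -0.0254, 0.1493]
tool_rot: [3.14, -0.001, 2.003]
contact_force: [4.6, 7.2, -2.0]
opening: 0.0138
grip_force: 20.0
```

```bash
python3 rd.py 2
```

```text
now Tz 0.0753 j6 -0.0543 F [ 4.6  7.2 -2. ]
T [ 1.2269 -0.6083  0.0269] sdz 0.0043 j6 [0.0248 0.0924] F [ 3.65  8.1  -2.62] yaw 2.0027 z 0.1493 18.1
```

Request:
step_arm:
  motion:
    - [[0,0,0.002],0.04]
    - [[0,0,0.004],0.08]
    - [[0,0,0.005],0.11]
    - [[0,0,0.005],0.11]
    - [[0,0,0.005],0.11]
    - [[0,0,0.005],0.11]
    - [[0,0,0.0054],0.12]
    - [[0,0,0.0058],0.13]
    - [[0,0,0.0062],0.14]
    - [[0,0,0.0066],0.15]

```text
time: 19.35
tool_pos: [0.5108, -0.0253, 0.1489]
tool_rot: [3.139, -0.001, 1.853]
contact_force: [4.8, 8.4, -3.1]
opening: 0.0143
grip_force: 20.0
```

```bash
python3 rd.py 2
```

```text
now Tz 0.0465 j6 -0.0539 F [ 4.8  8.4 -3.1]
T [ 1.3234 -0.7171  0.0245] sdz 0.0156 j6 [0.0252 0.0926] F [ 4.05  7.62 -3.02] yaw 1.8527 z 0.1489 19.45
```

Request:
step_arm:
  motion:
    - [[0,0,0.002],0.04]
    - [[0,0,0.004],0.08]
    - [[0,0,0.005],0.11]
    - [[0,0,0.005],0.11]
    - [[0,0,0.005],0.11]
    - [[0,0,0.005],0.11]
    - [[0,0,0.0054],0.12]
    - [[0,0,0.0058],0.13]
    - [[0,0,0.0062],0.14]
    - [[0,0,0.0066],0.15]

```text
time: 20.7
tool_pos: [0.511, -0.0253, 0.1486]
tool_rot: [3.139, -0.001, 1.703]
contact_force: [4.7, 8.6, -3.1]
opening: 0.0139
grip_force: 20.0
```

```bash
python3 rd.py 2
```

```text
now Tz 0.0730 j6 -0.0446 F [ 4.7  8.6 -3.1]
T [ 1.3168 -0.7855  0.079 ] sdz 0.0111 j6 [0.0347 0.1017] F [ 5.19  8.72 -2.97] yaw 1.7027 z 0.1486 20.8
```

Request:
step_arm:
  motion:
    - [[0,0,0.002],0.04]
    - [[0,0,0.004],0.08]
    - [[0,0,0.005],0.11]
    - [[0,0,0.005],0.11]
    - [[0,0,0.005],0.11]
    - [[0,0,0.005],0.11]
    - [[0,0,0.0054],0.12]
    - [[0,0,0.0058],0.13]
    - [[0,0,0.0062],0.14]
    - [[0,0,0.0066],0.15]

```text
time: 22.05
tool_pos: [0.5111, -0.0253, 0.1482]
tool_rot: [3.139, -0.002, 1.553]
contact_force: [5.6, 8.5, -2.9]
opening: 0.014
grip_force: 20.0
```

```bash
python3 rd.py 2
```

```text
now Tz 0.1071 j6 -0.0275 F [ 5.6  8.5 -2.9]
T [ 1.3553 -0.8535  0.0599] sdz 0.0163 j6 [0.0517 0.1183] F [ 5.9   8.76 -2.81] yaw 1.5528 z 0.1482 22.15
```

Request:
step_arm:
  motion:
    - [[0,0,0.002],0.04]
    - [[0,0,0.004],0.08]
    - [[0,0,0.005],0.11]
    - [[0,0,0.005],0.11]
    - [[0,0,0.005],0.11]
    - [[0,0,0.005],0.11]
    - [[0,0,0.0054],0.12]
    - [[0,0,0.0058],0.13]
    - [[0,0,0.0062],0.14]
    - [[0,0,0.0066],0.15]

```text
time: 23.4
tool_pos: [0.5113, -0.0253, 0.1479]
tool_rot: [3.139, -0.002, 1.403]
contact_force: [5.8, 8.3, -2.3]
opening: 0.0139
grip_force: 20.0
```

```bash
python3 rd.py 2
```

```text
now Tz 0.1228 j6 -0.0106 F [ 5.8  8.3 -2.3]
T [ 1.3801 -0.8901  0.0692] sdz 0.0173 j6 [0.0687 0.1353] F [ 5.89  7.78 -3.38] yaw 1.4028 z 0.1478 23.5
```

Request:
step_arm:
  motion:
    - [[0,0,0.001],0.03]
    - [[0,0,0.002],0.05]
    - [[0,0,0.003],0.07]
    - [[0,0,0.0034],0.08]
    - [[0,0,0.0038],0.09]
    - [[0,0,0.0042],0.1]
    - [[0,0,0.0042],0.1]

```text
time: 24.38
tool_pos: [0.5114, -0.0253, 0.1476]
tool_rot: [3.139, -0.002, 1.303]
contact_force: [6.9, 8.4, -3.8]
opening: 0.014
grip_force: 20.0
```

Request:
step_arm:
  motion:
    - [[0,0,0],0]
    - [[0,0,0],0]
    - [[0,0,0],0]
  hand: 135

```text
time: 24.75
tool_pos: [0.5098, -0.0267, 0.1475]
tool_rot: [-3.141, 0.0, 1.302]
contact_force: [0.0, 0.2, 0.6]
opening: 0.0392
grip_force: 0.0
```

Run:
```python
from h import *
c=[.5101,-.0258,.1475,1.302]; o=robot.observe(); print(o["tool_pos"],o["tool_rot"],o["contact_force"],o["opening"])
c=[*o["tool_pos"],o["tool_rot"][2]]   # unloaded: commanded ~ measured
json.dump(list(map(float,c)),open("cmd.json","w"))
plan([[*c[:2],.175,c[3]],[*c[:2],.20,c[3]]])
ph=np.pi-1.0005
w=[.4725,.0334,.195,ph]; plan(lin(w,8)+[w]*2)
plan(lin([*w[:2],.129,ph],3))
```

```text
[ 0.50980139 -0.02665389  0.1474892 ] [-3.14139975e+00  3.81745685e-04  1.30195705e+00] [0.01582195 0.2106437  0.58622894] 0.03920981289486845
[[[0.0, 0.0, -0.459], 0.0], [[0.0, 0.0, -0.875], 0.0]]
[[[0.1, -0.108, 0.01], -0.105], [[0.2, -0.216, 0.021], -0.21], [[0.3, -0.324, 0.031], -0.315], [[0.4, -0.433, 0.042], -0.42], [[0.5, -0.541, 0.052], -0.524], [[0.6, -0.649, 0.062], -0.629], [[0.7, -0.757, 0.073], -0.734], [[0.8, -0.865, 0.083], -0.839], [[0.8, -0.865, 0.083], -0.839], [[0.8, -0.865, 0.083], -0.839]]
[[[0.0, -0.0, 0.367], -0.0], [[0.0, -0.0, 0.733], -0.0], [[0.0, -0.0, 1.1], -0.0]]
```

Request:
step_arm:
  motion:
    - [[0,0,-0.459],0]
    - [[0,0,-0.875],0]
    - [[0,0,-0.875],0]

```text
time: 25.12
tool_pos: [0.5109, -0.0267, 0.2016]
tool_rot: [3.138, -0.0, 1.302]
contact_force: [-0.4, 0.7, 0.0]
opening: 0.0431
grip_force: 0.0
```

Request:
step_arm:
  motion:
    - [[0.1,-0.108,0.01],-0.105]
    - [[0.2,-0.216,0.021],-0.21]
    - [[0.3,-0.324,0.031],-0.315]
    - [[0.4,-0.433,0.042],-0.42]
    - [[0.5,-0.541,0.052],-0.524]
    - [[0.6,-0.649,0.062],-0.629]
    - [[0.7,-0.757,0.073],-0.734]
    - [[0.8,-0.865,0.083],-0.839]
    - [[0.8,-0.865,0.083],-0.839]
    - [[0.8,-0.865,0.083],-0.839]

```text
time: 26.38
tool_pos: [0.4727, 0.0335, 0.1946]
tool_rot: [-3.141, -0.0, 2.139]
contact_force: [0.4, 1.0, -0.2]
opening: 0.0433
grip_force: 0.0
```

Request:
step_arm:
  motion:
    - [[0,0,0.367],0]
    - [[0,0,0.733],0]
    - [[0,0,1.1],0]
    - [[0,0,1.1],0]

```text
time: 26.88
tool_pos: [0.4718, 0.0335, 0.1276]
tool_rot: [-3.139, -0.002, 2.139]
contact_force: [-1.3, 0.5, 0.5]
opening: 0.0431
grip_force: 0.0
```

Request:
step_arm:
  motion:
    - [[0,0,0],0]
    - [[0,0,0],0]
    - [[0,0,0],0]
    - [[0,0,0],0]
  hand: 230
  squeeze: 5

```text
time: 27.38
tool_pos: [0.4718, 0.0332, 0.1292]
tool_rot: [-3.139, -0.0, 2.141]
contact_force: [-3.0, -3.0, 3.9]
opening: 0.0117
grip_force: 5.0
```

```bash
python3 - <<'E'
import h; from h import *
h.A=np.array([.5115,-.0252]); c=cmd(); d=c[:2]-h.A; r=np.hypot(*d); p=np.arctan2(d[1],d[0])%(2*np.pi); print(r,p-np.pi)
y=c[3]-p
plan(h.arc(p,p+.2,4,c[2],c[2]+.0008,r=r,yoff=y),False)
plan(h.arc(p,p+.06,6,c[2],c[2]+.00024,r=r,yoff=y),False)
E
cat > fr.py <<'E'
from h import *
AX=np.array([.5115,-.0252]); o=robot.observe(); d=o["tool_pos"][:2]-AX; p=np.arctan2(d[1],d[0])%(2*np.pi)
def q(o): F=o["contact_force"]; T=o["torque"]; return "tan %.1f rad %.1f z %.1f Tz %.3f"%(F[0]*np.sin(p)-F[1]*np.cos(p),F[0]*np.cos(p)+F[1]*np.sin(p),F[2],T[2])
print("ang from stop %.3f"%(p-np.pi+1.0),q(o),"J",o["joint_efforts"][0].round(3))
for i in range(int(sys.argv[1])): robot.read_camera("top"); o=robot.observe(); print(q(o),"J",o["joint_efforts"][0].round(3))
E
python3 fr.py 0
```

```text
0.07038916257679724 -0.9838166832694797
[[[-0.002, -0.059, -0.003], -0.05], [[-0.008, -0.117, -0.007], -0.1], [[-0.016, -0.175, -0.01], -0.15], [[-0.027, -0.233, -0.013], -0.2]]
[[[-0.0, -0.012, -0.001], -0.01], [[-0.001, -0.023, -0.001], -0.02], [[-0.001, -0.035, -0.002], -0.03], [[-0.002, -0.047, -0.003], -0.04], [[-0.002, -0.059, -0.003], -0.05], [[-0.003, -0.07, -0.004], -0.06]]
ang from stop 0.025 tan -4.2 rad -0.8 z 3.9 Tz 0.034 J 1.795
```

Request:
step_arm:
  motion:
    - [[-0.002,-0.059,-0.003],-0.05]
    - [[-0.008,-0.117,-0.007],-0.1]
    - [[-0.016,-0.175,-0.01],-0.15]
    - [[-0.027,-0.233,-0.013],-0.2]
  squeeze: 20

```text
time: 27.88
tool_pos: [0.4621, 0.0253, 0.1302]
tool_rot: [3.14, 0.0, 2.342]
contact_force: [1.0, 3.1, 1.2]
opening: 0.0114
grip_force: 20.0
```

```bash
python3 fr.py 2
```

```text
ang from stop 0.203 tan 2.9 rad 1.5 z 1.2 Tz -0.049 J -0.952
tan 3.0 rad 1.7 z 2.2 Tz -0.073 J -0.951
tan 1.5 rad 1.5 z 1.2 Tz -0.066 J -1.129
```

Request:
step_arm:
  motion:
    - [[0,-0.012,-0.001],-0.01]
    - [[-0.001,-0.023,-0.001],-0.02]
    - [[-0.001,-0.035,-0.002],-0.03]
    - [[-0.002,-0.047,-0.003],-0.04]
    - [[-0.002,-0.059,-0.003],-0.05]
    - [[-0.003,-0.07,-0.004],-0.06]

```text
time: 28.72
tool_pos: [0.459, 0.0221, 0.1302]
tool_rot: [3.141, -0.0, 2.401]
contact_force: [0.5, 5.2, 4.2]
opening: 0.0115
grip_force: 20.0
```

```bash
python3 fr.py 2
```

```text
ang from stop 0.266 tan 4.2 rad 3.1 z 4.2 Tz -0.045 J -2.398
tan 3.7 rad 4.4 z 3.5 Tz -0.010 J -2.462
tan 3.7 rad 4.2 z 4.4 Tz -0.044 J -2.431
```

Request:
step_arm:
  motion:
    - [[-0.001,-0.023,-0.001],-0.02]
    - [[-0.002,-0.047,-0.003],-0.04]
    - [[-0.003,-0.07,-0.004],-0.06]
    - [[-0.005,-0.094,-0.005],-0.08]
    - [[-0.008,-0.117,-0.007],-0.1]

```text
time: 29.45
tool_pos: [0.4546, 0.0169, 0.1305]
tool_rot: [3.14, -0.0, 2.501]
contact_force: [1.4, 6.8, 3.0]
opening: 0.0109
grip_force: 20.0
```

```bash
python3 fr.py 2
```

```text
ang from stop 0.363 tan 6.3 rad 2.9 z 3.0 Tz -0.084 J -3.034
tan 6.3 rad 4.4 z 2.5 Tz -0.100 J -3.032
tan 5.0 rad 3.1 z 2.1 Tz -0.051 J -3.008
```

Request:
step_arm:
  motion:
    - [[-0.001,-0.023,-0.001],-0.02]
    - [[-0.002,-0.047,-0.003],-0.04]
    - [[-0.003,-0.07,-0.004],-0.06]
    - [[-0.005,-0.094,-0.005],-0.08]
    - [[-0.008,-0.117,-0.007],-0.1]

```text
time: 30.18
tool_pos: [0.4508, 0.0112, 0.1308]
tool_rot: [3.14, -0.001, 2.601]
contact_force: [1.0, 8.0, 2.6]
opening: 0.0112
grip_force: 20.0
```

```bash
python3 fr.py 2
```

```text
ang from stop 0.460 tan 7.4 rad 3.2 z 2.6 Tz -0.093 J -3.692
tan 8.1 rad 3.8 z 1.9 Tz -0.138 J -3.685
tan 7.3 rad 2.2 z 1.8 Tz -0.095 J -3.67
```

Request:
step_arm:
  motion:
    - [[0,-0.012,-0.001],-0.01]
    - [[-0.001,-0.023,-0.001],-0.02]
    - [[-0.001,-0.035,-0.002],-0.03]
    - [[-0.002,-0.047,-0.003],-0.04]
  hand: 213

```text
time: 30.78
tool_pos: [0.4498, 0.0088, 0.131]
tool_rot: [3.139, 0.0, 2.641]
contact_force: [2.5, 9.5, 0.9]
opening: 0.0151
grip_force: 5.1
```

```bash
python3 fr.py 3
```

```text
ang from stop 0.496 tan 9.6 rad 2.4 z 0.9 Tz 0.065 J -4.367
tan 10.5 rad 2.7 z -0.4 Tz -0.042 J -4.238
tan 9.7 rad 2.6 z -0.3 Tz 0.071 J -4.265
tan 9.7 rad 1.9 z 0.4 Tz 0.067 J -4.218
```

Request:
step_arm:
  motion:
    - [[0,-0.012,-0.001],-0.01]
    - [[-0.001,-0.023,-0.001],-0.02]
    - [[-0.001,-0.035,-0.002],-0.03]
    - [[-0.002,-0.047,-0.003],-0.04]
    - [[-0.002,-0.059,-0.003],-0.05]
    - [[-0.003,-0.07,-0.004],-0.06]

```text
time: 31.68
tool_pos: [0.4479, 0.0053, 0.1312]
tool_rot: [3.139, 0.0, 2.701]
contact_force: [3.4, 11.1, -0.9]
opening: 0.0148
grip_force: 5.6
```

```bash
python3 fr.py 3
```

```text
ang from stop 0.553 tan 11.5 rad 1.7 z -0.9 Tz 0.023 J -4.763
tan 11.8 rad 1.4 z -1.0 Tz 0.033 J -4.87
tan 10.2 rad 2.7 z 0.1 Tz -0.013 J -4.84
tan 10.5 rad 2.6 z 0.1 Tz -0.007 J -4.805
```

Request:
step_arm:
  motion:
    - [[0,-0.012,-0.001],-0.01]
    - [[-0.001,-0.023,-0.001],-0.02]
    - [[-0.001,-0.035,-0.002],-0.03]
    - [[-0.002,-0.047,-0.003],-0.04]
    - [[-0.0025,-0.053,-0.003],-0.045]

```text
time: 32.45
tool_pos: [0.4466, 0.0025, 0.1313]
tool_rot: [3.139, -0.0, 2.746]
contact_force: [2.7, 10.4, -0.2]
opening: 0.0153
grip_force: 5.9
```

```bash
python3 fr.py 4
```

```text
ang from stop 0.596 tan 10.7 rad 1.6 z -0.2 Tz 0.020 J -5.279
tan 12.4 rad 2.4 z -0.8 Tz 0.046 J -5.14
tan 12.1 rad 1.0 z -0.1 Tz 0.042 J -5.162
tan 12.9 rad 1.7 z 0.5 Tz 0.007 J -5.137
tan 12.7 rad 1.8 z -0.7 Tz 0.080 J -5.125
```

Request:
step_arm:
  motion:
    - [[0,0.025,0],0]
    - [[0,0.035,0],0]
    - [[0,0.035,0],0]
    - [[0,0.035,0],0]
  hand: 150

```text
time: 33.15
tool_pos: [0.447, 0.0029, 0.1314]
tool_rot: [-3.141, -0.0, 2.746]
contact_force: [0.6, -0.2, -0.3]
opening: 0.0376
grip_force: 0.0
```

Request:
step_arm:
  motion:
    - [[0,0,-0.4],0]
    - [[0,0,-0.9],0]
    - [[0,0,-1.5],0]
    - [[0,0,-1.8],0]
    - [[0,0,-1.8],0]
    - [[0,0,-1.8],0]

```text
time: 33.9
tool_pos: [0.4466, 0.0031, 0.2385]
tool_rot: [-3.141, -0.001, 2.746]
contact_force: [0.6, 0.5, 0.2]
opening: 0.038
grip_force: 0.0
```

Run:
```python
from h import *
s=Cam("scene"); o=robot.observe(); print(o["tool_pos"],o["contact_force"])
b=cv2.resize(s.im[190:280,295:395],None,fx=5.5,fy=5.5,interpolation=cv2.INTER_CUBIC)
cv2.imwrite("pics/end.png",b[:,:,::-1])
```

```text
[0.44650032 0.00316503 0.2383553 ] [-0.075167    0.65233348 -0.70627334]
```

View pics/end.png

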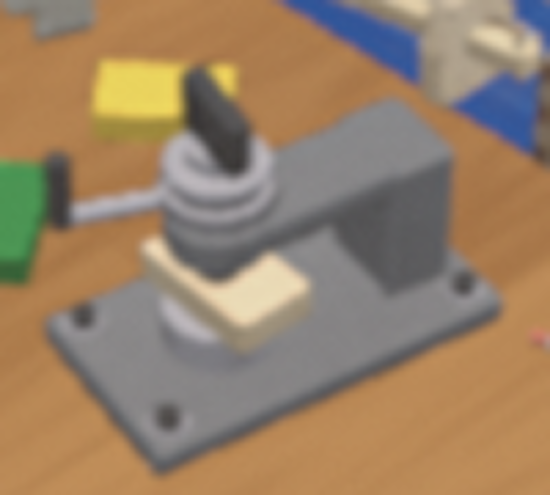

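The offcut hasn't moved (right edge still at crop (310,290)). The handle is turned and down at (215,120), the lever stays tight with its post at (57,190), and the robot is clear. I'll hand in.

```bash
python3 -c "
from cell import robot
print(robot.hand_in())"
```

```text
the job is handed in; nothing more can be done
None
```

The job is handed in at about 34 s: ring slackened to its end stop, foot turned down to an estimated 19 N on the offcut (from handle torque), ring tightened again to about 12 N at the post, and the offcut not visibly moved; on the first try at the handle, the fingers briefly pressed about 6 N on the boss under the bar.

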